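# Step the vial feed wheel back one notch

## Task

The vial wheel on the feeder has fed one vial too far. With a fingertip, lift the ratchet pawl off the wheel by tipping its upright tab away from the wheel until the pawl stays thrown back, push the wheel backward (clockwise seen from above) by exactly one notch, then tip the pawl back over so that its nose drops fully into the notch. Push gently, and leave the bottle, the jar and the roll of tape standing where they are.

Things in the scene. Friction and masses are not known exactly. Their poses are not given: they have to be found in the camera images.
- feeder: White bench appliance 230 (its x) by 320 (its y) by 63 mm high, fixed to the bench, with a horizontal wheel on top. Origin on the bench, straight under the vertical wheel axis; z up; its y axis points from the wheel axis to the pawl. The box spans x -115 to 115, y -120 to 200 mm. All heights in this list are above the bench.
- wheel_axis (a point): Wheel axis at the disc's top, 85 mm high. Aluminium disc, radius 97 mm, with 12 captive vials (12 mm thick, up to 115 mm high, at radius 40 mm) and 12 steel saw teeth on its rim (radius 78 to 96 mm, up to 97 mm high) with a notch between each two. The lowered pawl lets it turn forward (anticlockwise from above) and blocks it backward.
- wheel (a joint): Wheel turn, rad, positive anticlockwise from above (forward), negative backward. Starts within 0.03 of 0, pawl in a notch. One notch is 0.5236 rad (30 deg): the next notch back is centred under the pawl at -0.5236, and the nose (9 mm wide, notch 18 mm) goes in only within about 0.045 rad of that. Friction holds the wheel where it is left; about 2 N at a peg turns it.
- pawl (a joint): Tip angle of the pawl, rad: 0 = down, bar level, nose fully in a notch; grows as the nose rises and the tab tips outward, away from the wheel; stop at 1.4 = thrown back. Weight moves it: below about 0.67 it falls to 0, above that it falls to 1.4 and stays. About 1 N pushes it. A nose standing on a tooth reads 0.15 to 0.2.
- pawl_hinge (a point): Middle of the pawl's hinge, fixed to the feeder at x 0, y 135 mm in its frame, 108 mm high; hinge line along the feeder's x. Two steel lugs, 7 mm thick, centred 28 mm either side, reach 116 mm high. The pawl is a dark steel L of a bar and a tab at right angles, meeting at the hinge.
- pawl_tab (a point): Centre of the pawl's flat tab: 40 mm wide along the hinge line, 6 mm thick, reaching 45 mm from the hinge; upright when the pawl is down, lying outward (away from the wheel) when thrown back. Moves with the pawl; 22.5 mm from the hinge.
- pawl_bar (a point): Centre of the pawl's bar: 12 mm wide, 8 mm thick, reaching 55 mm from the hinge; level toward the wheel when down, upright and leaning 10 degrees toward the wheel when thrown back (pushing it toward the wheel there tips the pawl back down). Moves with the pawl; 27.5 mm from the hinge.
- pawl_nose (a point): Tip of the pawl's nose, which sticks 16 mm down from the bar's underside, 48 mm from the hinge (9 mm wide, 14 mm long); moves with the pawl.
- peg0 (a point): Top centre of one of six upright steel pegs on the wheel, 10 mm thick, 35 mm tall, at 60 mm radius, top 120 mm high; turns with the wheel. With the wheel at 0 it lies 120 degrees anticlockwise from the feeder's x axis (the pawl is at 90). One notch is 31 mm of arc here.
- peg1 (a point): Top centre of one of six upright steel pegs on the wheel, 10 mm thick, 35 mm tall, at 60 mm radius, top 120 mm high; turns with the wheel. With the wheel at 0 it lies 180 degrees anticlockwise from the feeder's x axis (the pawl is at 90). One notch is 31 mm of arc here.
- peg2 (a point): Top centre of one of six upright steel pegs on the wheel, 10 mm thick, 35 mm tall, at 60 mm radius, top 120 mm high; turns with the wheel. With the wheel at 0 it lies 240 degrees anticlockwise from the feeder's x axis (the pawl is at 90). One notch is 31 mm of arc here.
- peg3 (a point): Top centre of one of six upright steel pegs on the wheel, 10 mm thick, 35 mm tall, at 60 mm radius, top 120 mm high; turns with the wheel. With the wheel at 0 it lies 300 degrees anticlockwise from the feeder's x axis (the pawl is at 90). One notch is 31 mm of arc here.
- peg4 (a point): Top centre of one of six upright steel pegs on the wheel, 10 mm thick, 35 mm tall, at 60 mm radius, top 120 mm high; turns with the wheel. With the wheel at 0 it lies 0 degrees anticlockwise from the feeder's x axis (the pawl is at 90). One notch is 31 mm of arc here.
- peg5 (a point): Top centre of one of six upright steel pegs on the wheel, 10 mm thick, 35 mm tall, at 60 mm radius, top 120 mm high; turns with the wheel. With the wheel at 0 it lies 60 degrees anticlockwise from the feeder's x axis (the pawl is at 90). One notch is 31 mm of arc here.
- solvent_bottle: Loose glass bottle with blue cap, 70 mm thick, 160 mm tall; origin at the centre of its underside. To be left alone.
- tape_roll: Loose roll of tape lying flat, 90 mm across, 30 mm tall; origin at the centre of its underside. To be left alone.
- amber_jar: Loose amber jar with white cap, 54 mm thick, 70 mm tall; origin at the centre of its underside. To be left alone.

How it is judged:
By the outcome, as a careful person would: the job done as asked, in the order asked, and still so for the second after the job is handed in, with the robot touching nothing.
It also fails if it takes over 61 s, if anything falls off the work surface, if the arm or the gripper's body presses on something with over 40 N, if the wrist force passes 120 N, or if a joint passes its speed limit or range.

## Robot

A 6-joint arm with a two-finger parallel gripper is mounted at the origin on the work surface. World frame = base frame: x ahead of the robot, y to its left, z up, the work surface at z = 0. Lengths are in m, angles in degrees, forces in N, time in s.
With the tool pointing down it reaches from about 0.4 to 0.825 m from the base axis. Payload 7 kg.
Tool frame: the origin (TCP) lies midway between the tips of the shut fingers; the grasp point (between the pads) lies 19 mm behind it (ctrl.hold_point_z is the distance from the TCP to the grasp point, in m); z points along the fingers, y is the line along which they close (so a half turn about z gives the same grasp; the last joint's range is limited). The gripper opens to 88 mm and grips with 3 to 60 N. Pads are 19 mm wide; open, the fingers measure 130 mm over their backs; the gripper's body (78 mm by 193 mm) begins 47 mm behind the grasp point.
Start: joints at [89.215, 20.546, 0.682, 0, -70.136, -16.507], TCP at [0.201, 0.644, 0.192] pointing down, gripper open.
Joint ranges: [-176.03, 176.03], [-82.01, 121.73], [-58.28, 71.71], [-173.87, 95.51], [-174.79, -0.11], [-173.66, 173.66]. Speed limits (degrees/s): [136.94, 136.94, 172.46, 180, 180, 180].

## Interface

Orientations are given as [roll, pitch, yaw] about the fixed x, y, z axes, in that order (R = Rz(yaw) Ry(pitch) Rx(roll)).
In Python, from plant import ctrl gives the robot as it stands.
- The arm moves only by the tool apply_moves, never from a script. Its argument "deltas" is a list of rows, each an object with "fingers": the finger opening in mm, from 0 to 87.6; "delta_pos": the shift along the tool's x, y, z in mm, a list of three; "angular": the turn, a rotation vector about the tool's x, y, z in degrees, a list of three. A call has 1 to 10 rows; each row is the pose to reach, as a shift and turn from the pose commanded when the call began, along the tool's axes at that moment; what a row does not reach only later rows make up. A row lasts 1/10 s, in which the tool goes at most 50 mm and 8.59 degrees, less where a joint would pass 70% of its speed; a pose out of reach is approached as far as the arm can. A call with a gripper value outside its range is refused whole. The fingers move at their own pace and stop on an object; the grip force is fixed at half the most. Time passes only in rows, so rows that repeat a pose let the fingers close. It gives the time, the measured TCP pose, the force, the opening and the grip force at its end, in the units of the state.
- ctrl.get_obs(): the state, without advancing time (a new reading comes with each control period).
- ctrl.snapshot(name): name is "side" or "top"; returns the picture (384x512x3 uint8, red, green, blue); there is no depth.
- ctrl.camera_params(name): a dict with "fx", "fy", "cx", "cy" (pixels), "cam_to_world" (4x4, takes a point from camera to world coordinates). Camera axes: x right, y up, looking along -z (the intrinsics and any distortion apply to the point x, -y, -z); pixel columns grow to the right and rows downward; lengths in m; the calibration is good to about 2 mm. A picture is of the moment at which its call begins. camera_params takes no time and is no camera call.
- ctrl.close_job(): hands the job in; it is judged then, once.
The state is a dict: "clock": time; "joint_pos": joint angles; "qvel": joint speeds; "tau": joint torques, N m; "tool_pos": TCP position; "orientation": TCP orientation; "force": force on the tool from outside, world axes, zero at the start; "moment": the same for the moment, N m; "opening": finger opening in m; "gripper_force": force on a finger pad.
Only numpy, scipy, OpenCV 4.12 (cv2) and the standard library are available. Lean on these libraries where they do the work, as an engineer would, in place of code of your own. Each camera call takes 0.05 s, during which the arm holds its last target. There are 200 camera calls.

## Working session

There is one attempt and no reset: what is moved stays moved. The work goes in short steps, Python scripts to look and compute and a tool call to move; the robot and the scene stay as the last step left them, time stands still between calls to the robot, and variables do not carry over. Pictures are saved under pics/ and viewed, at most 10 in all, crops included, and the job is handed in when it is done.

Besides the shell and the picture viewer there is one more tool, called after "Emit:" as name(argument=value, ...), one argument or row to a line, values as JSON. apply_moves: Moves the arm, as the interface text tells. Its arguments: {"type":"object","properties":{"deltas":{"type":"array"}},"required":["deltas"]}

```bash
mkdir -p pics; python3 - <<'E'
from plant import ctrl
import cv2
for n in("side","top"):
    im=ctrl.snapshot(n); cv2.imwrite(f"pics/{n}0.png",cv2.resize(im[:,:,::-1],(800,600),interpolation=cv2.INTER_CUBIC))
    p=ctrl.camera_params(n); print(n,p)
print(ctrl.get_obs())
E
```

```text
side {'fx': 358.87198619583427, 'fy': 358.87198619583427, 'cx': 250.15983711959163, 'cy': 193.2509421784659, 'cam_to_world': array([[-0.89184027,  0.2473156 , -0.37875577,  0.33892904],
       [-0.4520284 , -0.45566216,  0.76683918,  0.46258193],
       [ 0.01706662,  0.85510642,  0.51817154,  0.5182883 ],
       [ 0.        ,  0.        ,  0.        ,  1.        ]])}
top {'fx': 457.3910189886624, 'fy': 457.3910189886624, 'cx': 256.4893979818113, 'cy': 189.83778322368872, 'cam_to_world': array([[ 0.01756818,  0.9982527 , -0.05641729,  0.55443263],
       [-0.99979788,  0.01809105,  0.00877057, -0.12438006],
       [ 0.00977589,  0.05625181,  0.99836875,  1.10408409],
       [ 0.        ,  0.        ,  0.        ,  1.        ]])}
{'clock': 0.1, 'joint_pos': array([ 8.92156485e+01,  2.05856652e+01,  6.39829904e-01, -1.56660362e-02,
       -7.01367813e+01, -1.65065397e+01]), 'qvel': array([-0.06015148, -0.18770029,  0.10074816,  0.21802292,  0.02307573,
       -0.03349446]), 'tau': array([-1.08402783e-03, -5.84161377e+01,  2.93752563e+01,  7.01543793e+00,
        1.01608696e-02, -5.58239594e-05]), 'tool_pos': array([0.20052883, 0.64402122, 0.19154787]), 'orientation': array([ 1.79916604e+02, -9.35418421e-03, -1.72962179e+01]), 'force': array([-0.5920086 , -0.11406827, -0.18573953]), 'moment': array([-0.03332147,  0.00638836, -0.00993147]), 'gripper_force': 0.0, 'opening': 0.08770368572821818}
```

View pics/top0.png

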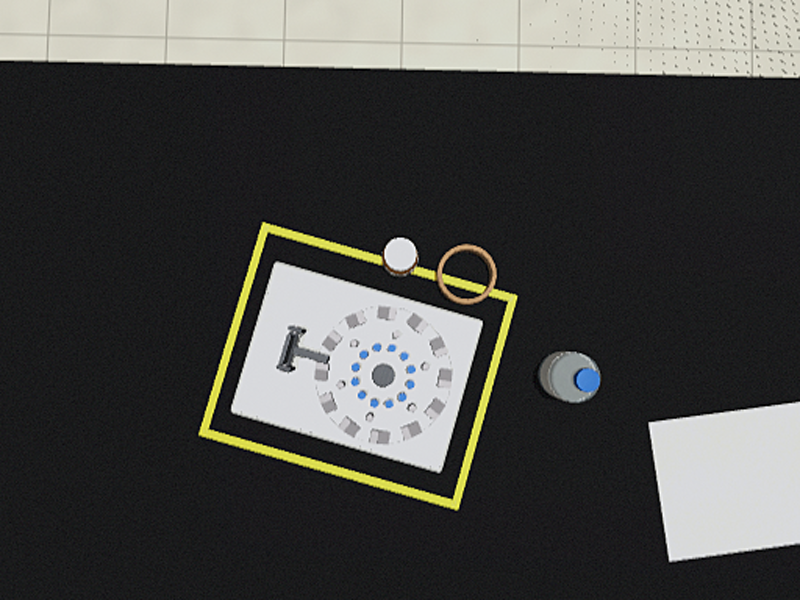

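View pics/side0.png

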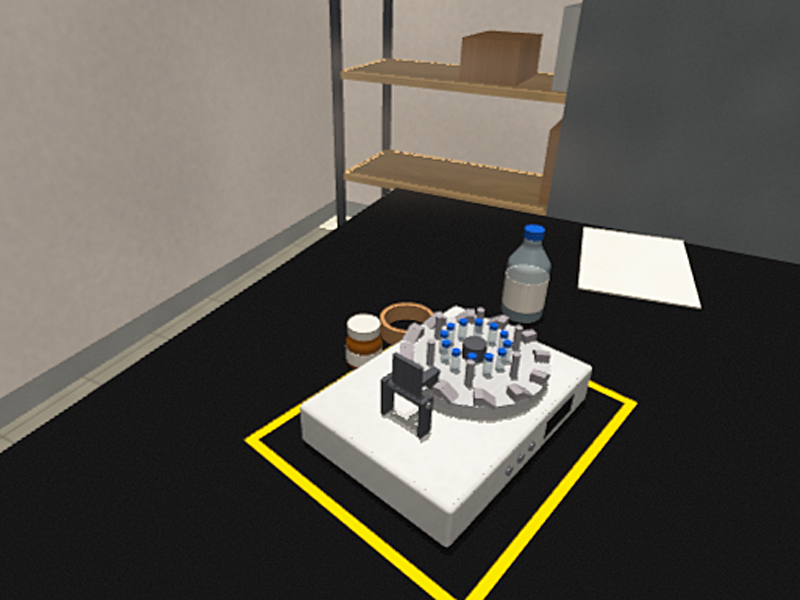

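Top view: box top corners ≈ (276,262), (482,320), (440,472), (232,412), pawl on the left at (290,350), wheel hub (383,375). Side view: corners (303,410), (448,513), (591,370), with the pawl tab upright at (407,375).

```bash
cat > h.py <<'E'
import numpy as np, cv2
from plant import ctrl
from scipy.optimize import least_squares
def proj(n,P):
    p=ctrl.camera_params(n); T=np.linalg.inv(p["cam_to_world"]); c=np.atleast_2d(P)@T[:3,:3].T+T[:3,3]
    return np.c_[p["fx"]*c[:,0]/-c[:,2]+p["cx"], p["fy"]*-c[:,1]/-c[:,2]+p["cy"]]
def toW(f,P):
    P=np.atleast_2d(P)/1000.; c,s=np.cos(f[2]),np.sin(f[2]); return np.c_[f[0]+c*P[:,0]-s*P[:,1],f[1]+s*P[:,0]+c*P[:,1],P[:,2]]
def pegs(w): 
    a=np.radians([120,180,240,300,0,60])+w; return np.c_[60*np.cos(a),60*np.sin(a),0*a+120]
def pawl(q): # hinge ends, tab tip, bar tip, nose tip
    c,s=np.cos(q),np.sin(q); R=lambda y,z:[0,135+c*y+s*z,108-s*y+c*z]
    return np.array([[0,135,108],R(0,45),R(-55,0),R(-48,-20)])
def crop(n,name,box,k,pts=None,im=None):
    im=ctrl.snapshot(n)[:,:,::-1] if im is None else im
    x,y,w,h=box; o=cv2.resize(im[y:y+h,x:x+w],(w*k,h*k),interpolation=cv2.INTER_CUBIC)
    if pts is not None:
        for u,v in proj(n,pts): cv2.circle(o,(int((u-x+.5)*k),int((v-y+.5)*k)),3,(0,0,255),1)
    return o
E
python3 - <<'E'
from h import *
t=np.array([[276,262],[482,320],[440,472],[232,412]])*.64; s=np.array([[303,410],[448,513],[591,370]])*.64
P=np.array([[115,200,63],[115,-120,63],[-115,-120,63],[-115,200,63]])
f0=[.45,-.1,-.27]
for name,F in (("both",lambda f:np.r_[(proj("top",toW(f,P))-t).ravel(),(proj("side",toW(f,P[[0,3,2]]))-s).ravel()]),("top",lambda f:(proj("top",toW(f,P))-t).ravel())):
    r=least_squares(F,f0); print(name,r.x,np.degrees(r.x[2]),np.round(r.fun,1))
    if name=="both": f=r.x
np.save("f.npy",f)
pts=toW(f,np.r_[pegs(0),pawl(0),P,[[0,0,85]]])
a=crop("top","",(145,160,170,148),4,pts); b=crop("side","",(185,180,200,170),4,pts)
cv2.imwrite("pics/a1.png",a);cv2.imwrite("pics/b1.png",cv2.resize(b,(700,595)))
E
```

```text
both [ 0.50095563 -0.10960906 -0.2611939 ] -14.965307921615873 [-1.9 -1.4  1.2  0.1  0.6  1.1 -2.8  0.2 -3.9 -3.6  2.2  0.4  2.4 -3.1]
top [ 0.5011967  -0.11128949 -0.25878287] -14.827166419862516 [-1.3 -1.3  1.8 -0.1  1.5  1.  -2.   0.4]
```

View pics/a1.png

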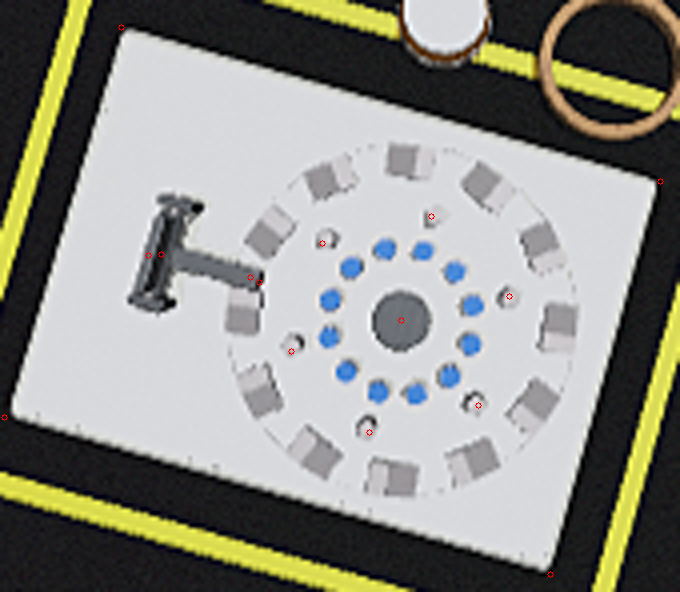

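View pics/b1.png

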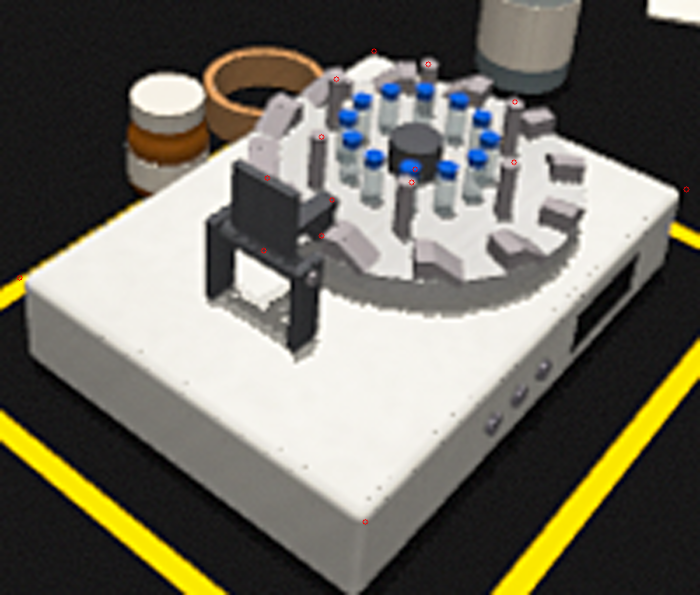

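Top crop: overlay matches the hub (401,320), pegs and pawl bar (250,278) within about 1 px. Side crop: peg tops at (319,137), (406,183), (511,164), (514,103), (429,62), (337,75), close to the predictions. I'll refine using those.

```bash
python3 - <<'E'
from h import *
s=np.array([[319,137],[406,183],[511,164],[514,103],[429,62],[337,75]])/3.5+[185,180]-.5
# which pegs: order by nearest prediction
f=np.load("f.npy"); pr=proj("side",toW(f,pegs(0)))
m=[int(np.argmin(np.hypot(*(s-p).T))) for p in pr]; print(m)
t=np.array([[276,262],[482,320],[440,472],[232,412]])*.64-.2
P=np.array([[115,200,63],[115,-120,63],[-115,-120,63],[-115,200,63]])
tab=np.array([[20,138,153],[-20,138,153]]); st=np.array([[233,164],[297,194]])/3.5+[185,180]-.5
hub=np.array([[401,320]])/4+[145,160]-.5
F=lambda v:np.r_[.5*(proj("top",toW(v,P))-t).ravel(),(proj("side",toW(v,pegs(v[3])))-s[m]).ravel(),(proj("side",toW(v,tab))-st).ravel(),2*(proj("top",toW(v,[[0,0,97]]))-hub).ravel()]
r=least_squares(F,[*f,0]);print(r.x,np.round(r.fun,1)); np.save("f.npy",r.x)
v=r.x
print("yaw",np.degrees(v[2])); print("pegs",toW(v,pegs(v[3])).round(3)); print("pawl",toW(v,pawl(0)).round(3))
E
```

```text
[1, 2, 3, 4, 5, 0]
[ 0.5018522  -0.10994456 -0.25563011 -0.03132532] [-1.  -0.6  0.7 -0.2  0.7  0.4 -1.2  0.3  0.4 -0.6 -0.1 -0.3  0.4 -0.1
  0.2  0.5 -0.1  0.8  0.1 -0.8 -0.4 -0.1 -0.5  1.2  0.5  0. ]
yaw -14.646526670424324
pegs [[ 0.488 -0.052  0.12 ]
 [ 0.444 -0.093  0.12 ]
 [ 0.458 -0.151  0.12 ]
 [ 0.516 -0.168  0.12 ]
 [ 0.559 -0.127  0.12 ]
 [ 0.545 -0.069  0.12 ]]
pawl [[ 0.536  0.021  0.108]
 [ 0.536  0.021  0.153]
 [ 0.522 -0.033  0.108]
 [ 0.524 -0.026  0.088]]
```

```bash
cat >> h.py <<'E'
from scipy.spatial.transform import Rotation as R
def go(x,y,z,yaw=None):
    """feeder target in mm -> tool-frame shift (mm) and rotvec (deg)"""
    f=np.load("f.npy"); o=ctrl.get_obs(); R0=R.from_euler("xyz",o["orientation"],degrees=True)
    t=toW(f,[[x,y,z]])[0]; T=R.from_euler("xyz",[180,0,np.degrees(f[2])-90 if yaw is None else yaw],degrees=True)
    print(o["clock"],"shift",(R0.inv().apply(t-o["tool_pos"])*1000).round(1),"rot",(R0.inv()*T).as_rotvec(degrees=True).round(2), "F",o["force"].round(1), "tcp feeder",here(o).round(1))
def here(o=None):
    f=np.load("f.npy"); p=(o or ctrl.get_obs())["tool_pos"]; c,s=np.cos(f[2]),np.sin(f[2]); d=(p[:2]-f[:2])*1000
    return np.array([c*d[0]+s*d[1],-s*d[0]+c*d[1],p[2]*1000])
E
python3 -c "
from h import *
go(0,110,220)"
```

```text
0.2 shift [506.8 520.6 -27.6] rot [ 4.000e-02 -5.000e-02  8.735e+01] F [-1.2  0.5  1. ] tcp feeder [-482.2  653.4  191.8]
```

Emit:
apply_moves(
  deltas=[
    {"fingers": 0, "delta_pos": [50, 50, -28], "angular": [0, 0, 8]},
    {"fingers": 0, "delta_pos": [507, 521, -28], "angular": [0, 0, 87.3]},
    {"fingers": 0, "delta_pos": [507, 521, -28], "angular": [0, 0, 87.3]},
    {"fingers": 0, "delta_pos": [507, 521, -28], "angular": [0, 0, 87.3]},
    {"fingers": 0, "delta_pos": [507, 521, -28], "angular": [0, 0, 87.3]},
    {"fingers": 0, "delta_pos": [507, 521, -28], "angular": [0, 0, 87.3]},
    {"fingers": 0, "delta_pos": [507, 521, -28], "angular": [0, 0, 87.3]},
    {"fingers": 0, "delta_pos": [507, 521, -28], "angular": [0, 0, 87.3]},
    {"fingers": 0, "delta_pos": [507, 521, -28], "angular": [0, 0, 87.3]},
    {"fingers": 0, "delta_pos": [507, 521, -28], "angular": [0, 0, 87.3]},
  ],
)

```text
clock: 1.2
tool_pos: [0.426, 0.2001, 0.2175]
orientation: [-180.0, 0.0, -103.0]
force: [1.2, 0.8, 0.4]
opening: 0.0132
gripper_force: 0.0
```

```bash
python3 -c "
from h import *
go(0,110,220)"
```

```text
1.2 shift [ 175.1 -146.7   -2.6] rot [-0.02  0.04  1.68] F [1.2 0.8 0.4] tcp feeder [-151.7  280.8  217.5]
```

Emit:
apply_moves(
  deltas=[
    {"fingers": 0, "delta_pos": [175, -147, -2.6], "angular": [0, 0, 1.7]},
    {"fingers": 0, "delta_pos": [175, -147, -2.6], "angular": [0, 0, 1.7]},
    {"fingers": 0, "delta_pos": [175, -147, -2.6], "angular": [0, 0, 1.7]},
    {"fingers": 0, "delta_pos": [175, -147, -2.6], "angular": [0, 0, 1.7]},
    {"fingers": 0, "delta_pos": [175, -147, -2.6], "angular": [0, 0, 1.7]},
    {"fingers": 0, "delta_pos": [175, -147, -2.6], "angular": [0, 0, 1.7]},
    {"fingers": 0, "delta_pos": [175, -147, -2.6], "angular": [0, 0, 1.7]},
  ],
)

```text
clock: 1.9
tool_pos: [0.5306, -0.0017, 0.2193]
orientation: [180.0, -0.0, -104.5]
force: [-0.8, -0.3, -0.5]
opening: 0.0004
gripper_force: 0.0
```

```bash
python3 - <<'E'
from h import *
go(0,113,190)
o=ctrl.get_obs()
cv2.imwrite("pics/c2.png",crop("side","",(170,90,200,170),4,np.array([o["tool_pos"]]))[:600])
E
```

```text
1.9 shift [-1.   0.5 29.3] rot [ 0.05 -0.02  0.18] F [-0.8 -0.3 -0.5] tcp feeder [  0.5 112.  219.3]
```

View pics/c2.png

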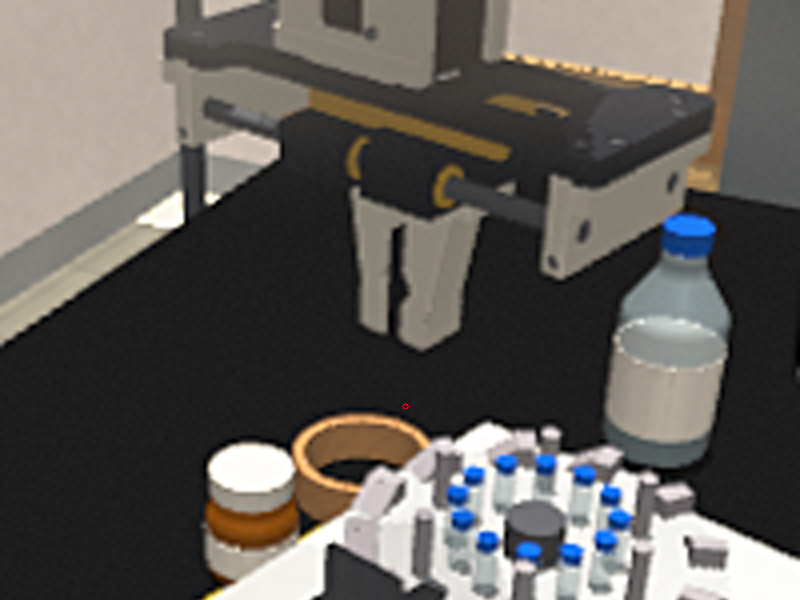

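The side crop shows the shut fingertips at about (400,340), but the stated TCP projects to (405,406). That is about 25 mm off, so I'll check with the top camera.

```bash
python3 - <<'E'
from h import *
o=ctrl.get_obs(); print(o["tool_pos"],o["orientation"],o["opening"],o["joint_pos"].round(2))
p=np.array([o["tool_pos"]])
f=np.load("f.npy"); ex=toW(f,np.r_[pegs(f[3]),[[0,0,85]]])
a=crop("top","",(145,150,170,148),4,np.r_[p,ex]); b=crop("side","",(185,130,200,170),4,p)
cv2.imwrite("pics/d3.png",np.hstack([cv2.resize(a,(400,348)),cv2.resize(b,(400,348))]))
E
```

```text
[ 0.53045497 -0.00100229  0.21946067] [ 1.79968722e+02 -5.50841940e-03 -1.04384746e+02] 0.0003416338785228167 [ 2.108e+01  5.890e+00 -1.502e+01 -1.000e-02 -6.912e+01 -3.546e+01]
```

View pics/d3.png

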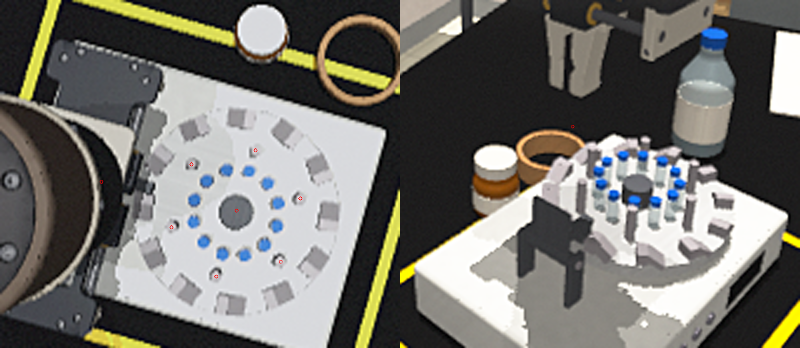

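```bash
python3 - <<'E'
from h import *
o=ctrl.get_obs(); f=np.load("f.npy"); h=here(o); print(h)
for z in (219,245,285,311): print(z,((proj("side",toW(f,[[h[0]+x,h[1]+y,z] for x,y in((0,0),(-96,39),(-96,-39),(96,39),(9*2,9.5),(-18,9.5))]))-[170,90]+.5)*4).round().tolist())
# reprojected check of the top: plate corners
for z in (285,311,340): print(z,((proj("top",toW(f,[[h[0]+x,h[1]+y,z] for x,y in((96,39),(96,-39),(-96,-39))]))-[145,150]+.5)*4*.588).round().tolist())
E
```

```text
[-5.97563624e-02  1.13386123e+02  2.19796409e+02]
219 [[405.0, 409.0], [549.0, 547.0], [662.0, 459.0], [171.0, 364.0], [356.0, 402.0], [425.0, 434.0]]
245 [[408.0, 353.0], [556.0, 486.0], [672.0, 401.0], [169.0, 310.0], [358.0, 346.0], [429.0, 377.0]]
285 [[413.0, 261.0], [569.0, 384.0], [688.0, 306.0], [165.0, 221.0], [361.0, 255.0], [435.0, 283.0]]
311 [[416.0, 198.0], [577.0, 314.0], [699.0, 240.0], [162.0, 160.0], [363.0, 192.0], [439.0, 218.0]]
285 [[74.0, 49.0], [173.0, 77.0], [103.0, 322.0]]
311 [[69.0, 45.0], [170.0, 74.0], [98.0, 327.0]]
340 [[62.0, 41.0], [167.0, 71.0], [92.0, 334.0]]
```

Emit:
apply_moves(
  deltas=[
    {"fingers": 0, "delta_pos": [-36, 30, 0], "angular": [0, 0, 0]},
    {"fingers": 0, "delta_pos": [-72, 60, 0], "angular": [0, 0, 0]},
    {"fingers": 0, "delta_pos": [-72, 60, 0], "angular": [0, 0, 0]},
    {"fingers": 0, "delta_pos": [-72, 60, 40], "angular": [0, 0, 0]},
    {"fingers": 0, "delta_pos": [-72, 60, 80], "angular": [0, 0, 0]},
    {"fingers": 0, "delta_pos": [-72, 60, 120], "angular": [0, 0, 0]},
    {"fingers": 0, "delta_pos": [-72, 60, 120], "angular": [0, 0, 0]},
    {"fingers": 0, "delta_pos": [-72, 60, 120], "angular": [0, 0, 0]},
  ],
)

```text
clock: 2.85
tool_pos: [0.4907, 0.084, 0.1005]
orientation: [180.0, -0.1, -104.2]
force: [0.5, 0.2, 1.2]
opening: 0.0007
gripper_force: 0.0
```

```bash
python3 - <<'E'
from h import *
go(-60,185,66)
h=here();f=np.load("f.npy")
b=crop("side","",(150,150,200,150),4,toW(f,[h,[h[0],h[1],63]]))
cv2.imwrite("pics/e4.png",b)
E
```

```text
2.85 shift [-0.2  0.1 34.5] rot [ 0.   -0.06  0.4 ] F [0.5 0.2 1.2] tcp feeder [-59.9 184.8 100.5]
```

View pics/e4.png

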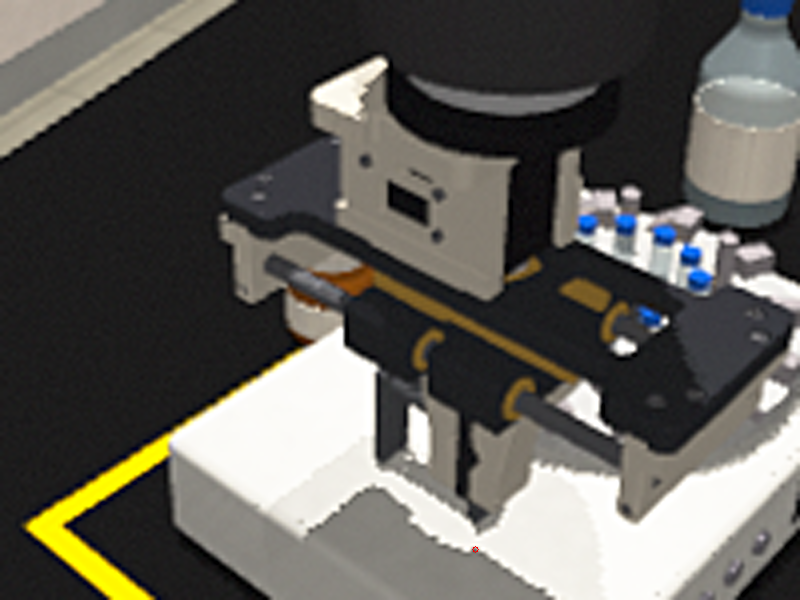

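Emit:
apply_moves(
  deltas=[
    {"fingers": 0, "delta_pos": [0, 0, -40], "angular": [0, 0, 0.4]},
    {"fingers": 0, "delta_pos": [-15, -40, -80], "angular": [0, 0, 0.4]},
    {"fingers": 0, "delta_pos": [-15, -290, -80], "angular": [0, 0, 0.4]},
    {"fingers": 0, "delta_pos": [-15, -290, -80], "angular": [0, 0, 0.4]},
    {"fingers": 0, "delta_pos": [-15, -290, -80], "angular": [0, 0, 0.4]},
    {"fingers": 0, "delta_pos": [-15, -290, -80], "angular": [0, 0, 0.4]},
    {"fingers": 0, "delta_pos": [-15, -290, -80], "angular": [0, 0, 0.4]},
    {"fingers": 0, "delta_pos": [-15, -290, 60], "angular": [0, 0, 0.4]},
    {"fingers": 0, "delta_pos": [-15, -290, 60], "angular": [0, 0, 0.4]},
    {"fingers": 0, "delta_pos": [-15, -290, 60], "angular": [0, 0, 0.4]},
  ],
)

```text
clock: 3.9
tool_pos: [0.7762, 0.0262, 0.0398]
orientation: [-179.9, 0.1, -104.8]
force: [-0.2, 0.6, -0.7]
opening: 0.0003
gripper_force: 0.0
```

```bash
python3 - <<'E'
from h import *
go(230,200,20)
h=here();f=np.load("f.npy"); P=toW(f,[h,[h[0],h[1],0],[115,200,63]])
u=proj("side",P);print(u.round()); x,y=np.clip((u[0]-[70,90]).astype(int),0,[372,264])
cv2.imwrite("pics/f5.png",crop("side","",(x,y,140,120),5,P))
E
```

```text
3.9 shift [ 1.1  1.  19.8] rot [-0.09  0.06 -0.13] F [-0.2  0.6 -0.7] tcp feeder [231.  201.1  39.8]
[[154. 242.]
 [156. 257.]
 [190. 259.]]
```

View pics/f5.png

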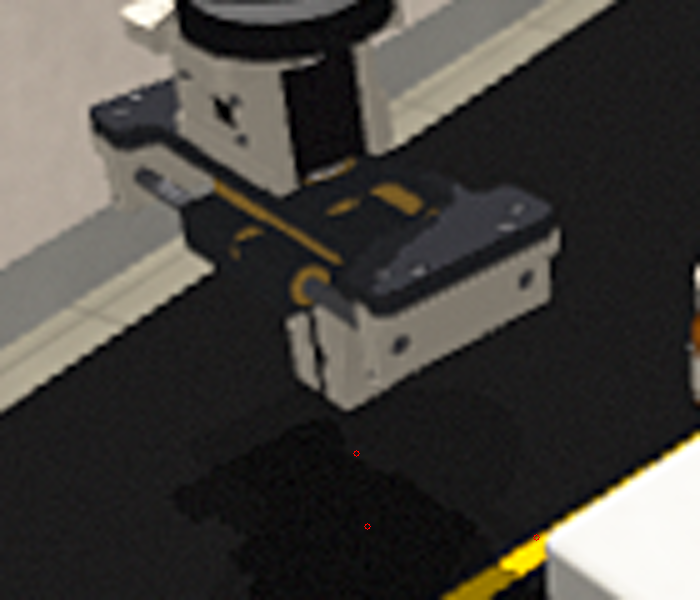

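Emit:
apply_moves(
  deltas=[
    {"fingers": 0, "delta_pos": [0, 0, 25], "angular": [0, 0, 0]},
    {"fingers": 0, "delta_pos": [0, 0, 37], "angular": [0, 0, 0]},
    {"fingers": 0, "delta_pos": [0, 0, 39], "angular": [0, 0, 0]},
    {"fingers": 0, "delta_pos": [0, 0, 40.5], "angular": [0, 0, 0]},
    {"fingers": 0, "delta_pos": [0, 0, 41.5], "angular": [0, 0, 0]},
    {"fingers": 0, "delta_pos": [0, 0, 41.5], "angular": [0, 0, 0]},
  ],
)

```text
clock: 4.55
tool_pos: [0.7759, 0.0265, -0.0002]
orientation: [-179.9, 0.0, -104.7]
force: [0.5, 0.6, 0.4]
opening: 0.0
gripper_force: 0.0
```

Emit:
apply_moves(
  deltas=[
    {"fingers": 0, "delta_pos": [0, 0, 2], "angular": [0, 0, 0]},
    {"fingers": 0, "delta_pos": [0, 0, 3], "angular": [0, 0, 0]},
    {"fingers": 0, "delta_pos": [0, 0, 3], "angular": [0, 0, 0]},
  ],
)

```text
clock: 4.85
tool_pos: [0.775, 0.0263, -0.0049]
orientation: [180.0, -0.0, -104.7]
force: [0.1, -0.4, -0.6]
opening: 0.0004
gripper_force: 0.0
```

Emit:
apply_moves(
  deltas=[
    {"fingers": 0, "delta_pos": [0, 0, 4], "angular": [0, 0, 0]},
    {"fingers": 0, "delta_pos": [0, 0, 7], "angular": [0, 0, 0]},
    {"fingers": 0, "delta_pos": [0, 0, 9], "angular": [0, 0, 0]},
    {"fingers": 0, "delta_pos": [0, 0, 11], "angular": [0, 0, 0]},
    {"fingers": 0, "delta_pos": [0, 0, 12], "angular": [0, 0, 0]},
    {"fingers": 0, "delta_pos": [0, 0, 12], "angular": [0, 0, 0]},
  ],
)

```text
clock: 5.45
tool_pos: [0.7751, 0.0263, -0.0171]
orientation: [180.0, -0.0, -104.7]
force: [-0.8, -0.3, 0.9]
opening: 0.0003
gripper_force: 0.0
```

```bash
python3 - <<'E'
from h import *
h=here();f=np.load("f.npy"); P=toW(f,[h,[h[0],h[1],h[2]+30]]); print(h,ctrl.get_obs()["force"])
u=proj("side",P);x,y=np.clip((u[0]-[50,60]).astype(int),0,[412,304])
cv2.imwrite("pics/g6.png",crop("side","",(x,y,100,80),7,P))
E
```

```text
[229.89398766 200.89880868 -17.05798113] [-0.84993252 -0.29323484  0.89414091]
```

View pics/g6.png

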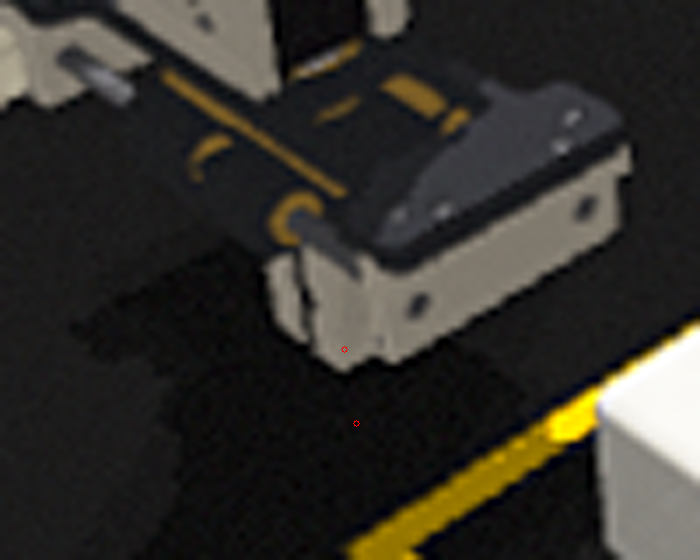

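Emit:
apply_moves(
  deltas=[
    {"fingers": 0, "delta_pos": [0, 0, 2], "angular": [0, 0, 0]},
    {"fingers": 0, "delta_pos": [0, 0, 4], "angular": [0, 0, 0]},
    {"fingers": 0, "delta_pos": [0, 0, 5], "angular": [0, 0, 0]},
    {"fingers": 0, "delta_pos": [0, 0, 6], "angular": [0, 0, 0]},
    {"fingers": 0, "delta_pos": [0, 0, 6], "angular": [0, 0, 0]},
  ],
)

```text
clock: 6.0
tool_pos: [0.7751, 0.0263, -0.023]
orientation: [180.0, -0.0, -104.7]
force: [-0.5, -0.4, 0.2]
opening: 0.0002
gripper_force: 0.0
```

Emit:
apply_moves(
  deltas=[
    {"fingers": 0, "delta_pos": [0, 0, 1], "angular": [0, 0, 0]},
    {"fingers": 0, "delta_pos": [0, 0, 2], "angular": [0, 0, 0]},
    {"fingers": 0, "delta_pos": [0, 0, 3], "angular": [0, 0, 0]},
    {"fingers": 0, "delta_pos": [0, 0, 3], "angular": [0, 0, 0]},
  ],
)

```text
clock: 6.4
tool_pos: [0.775, 0.0263, -0.026]
orientation: [180.0, -0.0, -104.7]
force: [0.2, 0.1, 0.2]
opening: 0.0005
gripper_force: 0.0
```

Emit:
apply_moves(
  deltas=[
    {"fingers": 0, "delta_pos": [0, 0, 1], "angular": [0, 0, 0]},
    {"fingers": 0, "delta_pos": [0, 0, 2], "angular": [0, 0, 0]},
    {"fingers": 0, "delta_pos": [0, 0, 3], "angular": [0, 0, 0]},
    {"fingers": 0, "delta_pos": [0, 0, 3], "angular": [0, 0, 0]},
  ],
)

```text
clock: 6.8
tool_pos: [0.775, 0.0263, -0.029]
orientation: [180.0, -0.0, -104.7]
force: [0.1, -0.0, -0.3]
opening: 0.0006
gripper_force: 0.0
```

Emit:
apply_moves(
  deltas=[
    {"fingers": 0, "delta_pos": [0, 0, 1], "angular": [0, 0, 0]},
    {"fingers": 0, "delta_pos": [0, 0, 2], "angular": [0, 0, 0]},
    {"fingers": 0, "delta_pos": [0, 0, 3], "angular": [0, 0, 0]},
    {"fingers": 0, "delta_pos": [0, 0, 3], "angular": [0, 0, 0]},
  ],
)

```text
clock: 7.2
tool_pos: [0.7751, 0.0263, -0.032]
orientation: [180.0, -0.0, -104.7]
force: [-0.9, -0.1, 0.1]
opening: 0.0002
gripper_force: 0.0
```

Emit:
apply_moves(
  deltas=[
    {"fingers": 0, "delta_pos": [0, 0, 1], "angular": [0, 0, 0]},
    {"fingers": 0, "delta_pos": [0, 0, 2], "angular": [0, 0, 0]},
    {"fingers": 0, "delta_pos": [0, 0, 3], "angular": [0, 0, 0]},
    {"fingers": 0, "delta_pos": [0, 0, 3], "angular": [0, 0, 0]},
  ],
)

```text
clock: 7.6
tool_pos: [0.7753, 0.0264, -0.0338]
orientation: [-180.0, -0.0, -104.7]
force: [-2.6, 0.9, 6.4]
opening: 0.0004
gripper_force: 2.8
```

```bash
python3 - <<'E'
from h import *
print(ctrl.hold_point_z)
f=np.load("f.npy")
def sh(h,o,k,z):
    P=[[h[0]+x,h[1]+y,h[2]+z] for x,y in ((0,0),(-18,9.5),(-18,-9.5),(18,9.5))]; return ((proj("side",toW(f,P))-o+.5)*k).round().tolist()
h=np.array([229.9,200.9,-17.1]); u=proj("side",toW(f,[h]))[0]; o=np.clip((u-[50,60]).astype(int),0,[412,304]); print("g6",sh(h,o,7,33.7))
h=np.array([231,201.1,39.8]); u=proj("side",toW(f,[h]))[0]; o=np.clip((u-[70,90]).astype(int),0,[372,264]); print("f5",sh(h,o,5,33.7))
print("c2",sh(np.array([.5,112.5,219.3]),np.array([170,90]),4,33.7))
E
```

```text
0.0188
g6 [[343.0, 340.0], [353.0, 382.0], [405.0, 351.0], [282.0, 329.0]]
f5 [[346.0, 389.0], [353.0, 418.0], [393.0, 397.0], [301.0, 381.0]]
c2 [[409.0, 334.0], [430.0, 358.0], [460.0, 341.0], [359.0, 328.0]]
```

```bash
sed -i 's/o=ctrl.get_obs(); R0/o=dict(ctrl.get_obs()); o["tool_pos"]=o["tool_pos"]+[0,0,.0337]; R0/; s/p=(o or ctrl.get_obs())\["tool_pos"\]/p=o["tool_pos"] if o else ctrl.get_obs()["tool_pos"]+[0,0,.0337]/' h.py; python3 -c "
from h import *
go(0,113,190)"
```

```text
7.6 shift [  88.3  229.9 -190.2] rot [-0.02 -0.   -0.07] F [-2.6  0.9  6.4] tcp feeder [ 2.301e+02  2.010e+02 -1.000e-01]
```

Emit:
apply_moves(
  deltas=[
    {"fingers": 0, "delta_pos": [0, 0, -50], "angular": [0, 0, 0]},
    {"fingers": 0, "delta_pos": [0, 0, -100], "angular": [0, 0, 0]},
    {"fingers": 0, "delta_pos": [0, 0, -150], "angular": [0, 0, 0]},
    {"fingers": 0, "delta_pos": [0, 0, -190], "angular": [0, 0, 0]},
    {"fingers": 0, "delta_pos": [88, 230, -190], "angular": [0, 0, 0]},
    {"fingers": 0, "delta_pos": [88, 230, -190], "angular": [0, 0, 0]},
    {"fingers": 0, "delta_pos": [88, 230, -190], "angular": [0, 0, 0]},
    {"fingers": 0, "delta_pos": [88, 230, -190], "angular": [0, 0, 0]},
    {"fingers": 0, "delta_pos": [88, 230, -190], "angular": [0, 0, 0]},
    {"fingers": 0, "delta_pos": [88, 230, -190], "angular": [0, 0, 0]},
  ],
)

```text
clock: 8.6
tool_pos: [0.5247, -0.0013, 0.1557]
orientation: [179.9, 0.0, -104.8]
force: [1.2, 0.5, 0.4]
opening: 0.0003
gripper_force: 0.0
```

```bash
python3 -c "
from h import *
go(0,113,132)"
```

```text
8.6 shift [-2.1 -5.4 57.4] rot [ 0.07  0.04 -0.11] F [1.2 0.5 0.4] tcp feeder [ -5.4 110.9 189.4]
```

Emit:
apply_moves(
  deltas=[
    {"fingers": 0, "delta_pos": [-2, -5, 25], "angular": [0, 0, 0]},
    {"fingers": 0, "delta_pos": [-2, -5, 50], "angular": [0, 0, 0]},
    {"fingers": 0, "delta_pos": [-2, -5, 57], "angular": [0, 0, 0]},
    {"fingers": 0, "delta_pos": [-2, -5, 57], "angular": [0, 0, 0]},
    {"fingers": 0, "delta_pos": [-6, -5, 57], "angular": [0, 0, 0]},
    {"fingers": 0, "delta_pos": [-10, -5, 57], "angular": [0, 0, 0]},
    {"fingers": 0, "delta_pos": [-14, -5, 57], "angular": [0, 0, 0]},
    {"fingers": 0, "delta_pos": [-17, -5, 57], "angular": [0, 0, 0]},
  ],
)

```text
clock: 9.4
tool_pos: [0.54, 0.0154, 0.0988]
orientation: [-179.9, 0.0, -104.7]
force: [0.5, -0.6, 0.1]
opening: 0.0004
gripper_force: 0.3
```

```bash
python3 -c "
from h import *
go(0,145,132)"
```

```text
9.4 shift [-14.    5.3   0.5] rot [-0.05  0.03 -0.08] F [ 0.5 -0.6  0.1] tcp feeder [  5.2 131.  132.5]
```

Emit:
apply_moves(
  deltas=[
    {"fingers": 0, "delta_pos": [-4, 2, 0], "angular": [0, 0, 0]},
    {"fingers": 0, "delta_pos": [-8, 5, 0], "angular": [0, 0, 0]},
    {"fingers": 0, "delta_pos": [-12, 5, 0], "angular": [0, 0, 0]},
    {"fingers": 0, "delta_pos": [-15, 5, 0], "angular": [0, 0, 0]},
    {"fingers": 0, "delta_pos": [-15, 5, 0], "angular": [0, 0, 0]},
  ],
)

```text
clock: 9.9
tool_pos: [0.5387, 0.0312, 0.0982]
orientation: [-180.0, 0.0, -104.7]
force: [0.3, -0.1, -1.1]
opening: 0.0006
gripper_force: 0.0
```

```bash
python3 -c "
from h import *
go(0,150,132)
cv2.imwrite('pics/p1.png',np.hstack([ctrl.snapshot('top'),ctrl.snapshot('side')])[:,:,::-1])
g=cv2.imread('pics/b1.png');print(g.shape)"
```

```text
9.9 shift [-4.1 -0.  -0.1] rot [-0.01  0.01 -0.06] F [ 0.3 -0.1 -1.1] tcp feeder [ -0.  145.9 131.9]
(595, 700, 3)
```

Emit:
apply_moves(
  deltas=[
    {"fingers": 0, "delta_pos": [0, 0, -30], "angular": [0, 0, 0]},
    {"fingers": 0, "delta_pos": [0, 0, -60], "angular": [0, 0, 0]},
    {"fingers": 0, "delta_pos": [0, 0, -60], "angular": [0, 0, 0]},
    {"fingers": 0, "delta_pos": [40, -25, -60], "angular": [0, 0, 0]},
    {"fingers": 0, "delta_pos": [80, -50, -60], "angular": [0, 0, 0]},
    {"fingers": 0, "delta_pos": [127, -70, -60], "angular": [0, 0, 0]},
    {"fingers": 0, "delta_pos": [127, -70, -60], "angular": [0, 0, 0]},
    {"fingers": 0, "delta_pos": [127, -70, -60], "angular": [0, 0, 0]},
  ],
)

```text
clock: 10.8
tool_pos: [0.5734, -0.1114, 0.1574]
orientation: [179.9, -0.0, -104.9]
force: [0.2, 0.3, -1.2]
opening: 0.0003
gripper_force: 0.0
```

```bash
cat >> h.py <<'E'
def look(qs=(0,.2,1.4)):
    f=np.load("f.npy"); im=ctrl.snapshot("side").astype(int)
    for q in qs:
        c,s=np.cos(q),np.sin(q); r=lambda x,y,z:[x,135+c*y+s*z,108-s*y+c*z]
        P=[r(x,3,z) for x in(-13,0,13) for z in(20,30,40)]+[r(0,-y,4) for y in(25,38,50)]+[r(4,-y,0) for y in(25,38,50)]
        u=proj("side",toW(f,P)).round().astype(int); print(q,"tab",im[u[:9,1],u[:9,0]].mean(1).round().tolist(),"bar",im[u[9:,1],u[9:,0]].mean(1).round().tolist())
E
python3 -c "
from h import *
go(70,19,106)
look()"
```

```text
10.8 shift [-2.3 -0.5 85.1] rot [ 0.06 -0.01 -0.28] F [ 0.2  0.3 -1.2] tcp feeder [ 69.6  16.7 191.1]
0 tab [48.0, 55.0, 57.0, 97.0, 109.0, 112.0, 122.0, 135.0, 127.0] bar [112.0, 115.0, 115.0, 55.0, 109.0, 115.0]
0.2 tab [49.0, 57.0, 53.0, 128.0, 116.0, 97.0, 81.0, 234.0, 133.0] bar [90.0, 115.0, 74.0, 55.0, 116.0, 89.0]
1.4 tab [133.0, 136.0, 139.0, 102.0, 52.0, 54.0, 53.0, 184.0, 243.0] bar [103.0, 100.0, 110.0, 92.0, 111.0, 106.0]
```

```bash
python3 - <<'E'
from h import *
f=np.load("f.npy"); im=ctrl.snapshot("side"); cv2.imwrite("pics/s2.png",im[:,:,::-1])
g=im.mean(2); 
for q in(0,1.4): print(q,proj("side",toW(f,pawl(q))).round().tolist())
for r in range(212,284,2): print(r,"".join(" .:-=+*#%@"[int((255-g[r,c])/25.6)] for c in range(225,300)))
E
```

```text
0 [[260.0, 251.0], [261.0, 230.0], [279.0, 237.0], [276.0, 247.0]]
1.4 [[260.0, 251.0], [243.0, 260.0], [264.0, 223.0], [271.0, 224.0]]
212 ===.      ..:+===+***********+++-::=++++++++***++++++*++*##%%*-..:..:::::. 
214 =================+#***************+++++++++***+++++++*+++####*=:::..-::::. 
216 +===---=-=====+*%###*************+++++++++*++++++++++++++=+*+=-:-:..-++=-*@
218 ######****###%######@%#********++++++++++++++++++****+++++#####+==:  --+%%#
220 **############**####@@@@%#**+==*********++++++++**++++++=+#####+=====: #%##
222 ##*#*********####%#*@@%*=-=====++++++++++++++###**+++++++==+**+-==+==-=#%##
224 %%############%%#+-+*=-=======++++++++++++++*#######*++++=======+####*+%%##
226 :=+*+%######*+++==++==========+++++++++++++*#########%%*+======+#####**%%##
228 -------:-----=-.   -++=======+++++++++++++*##########%#*++====++++++--+#%%#
230 ----------=:           +======+++++++++++*##########%#+++=====++=====+++**+
232 --------:          .++========++++++++++#########*###+++++====++=====++++++
234 %*==-:               =+++=====+*+++****#########*++++++++=---=++=====++++**
236 
[... 1203 characters left out ...]
            .+=========================*%######%*=======================
268               ++==========================*%#######*==============+=:---:-=
270              .+===========================*%#####%#+=============+:        
272            .++============================*%#####%#+============+:         
274            +=============================+#######%*+============+:         
276          .++==============================#####%%*+=============.          
278       - +================================+%%#%#*==============+:           
280 :   +++===================================+**+=================.           
282 .   .+========================================================.
```

```bash
python3 - <<'E'
from h import *
f=np.load("f.npy"); im=ctrl.snapshot("side"); a=cv2.imread("pics/s2.png")
print(ctrl.get_obs()["clock"],np.abs(im[212:284,225:300,::-1].astype(int)-a[212:284,225:300]).mean((0,1)), "tcp px",proj("side",toW(f,[here()])))
for q in(.6,.8,1,1.2,1.4): print(q,proj("side",toW(f,pawl(q))).round().tolist())
o=cv2.resize(im[150:290,190:330,::-1],(400,400),interpolation=cv2.INTER_CUBIC); b=ctrl.snapshot("top"); o2=cv2.resize(b[180:300,140:260,::-1],(400,400),interpolation=cv2.INTER_CUBIC)
cv2.imwrite("pics/last.png",np.hstack([o,o2]))
E
```

```text
10.95 [1.46148148 1.35666667 1.35833333] tcp px [[272.55469291 172.98408753]]
0.6 [[260.0, 251.0], [251.0, 241.0], [277.0, 225.0], [278.0, 233.0]]
0.8 [[260.0, 251.0], [248.0, 246.0], [275.0, 223.0], [277.0, 229.0]]
1 [[260.0, 251.0], [245.0, 251.0], [272.0, 222.0], [276.0, 227.0]]
1.2 [[260.0, 251.0], [244.0, 256.0], [268.0, 222.0], [274.0, 225.0]]
1.4 [[260.0, 251.0], [243.0, 260.0], [264.0, 223.0], [271.0, 224.0]]
```

View pics/last.png

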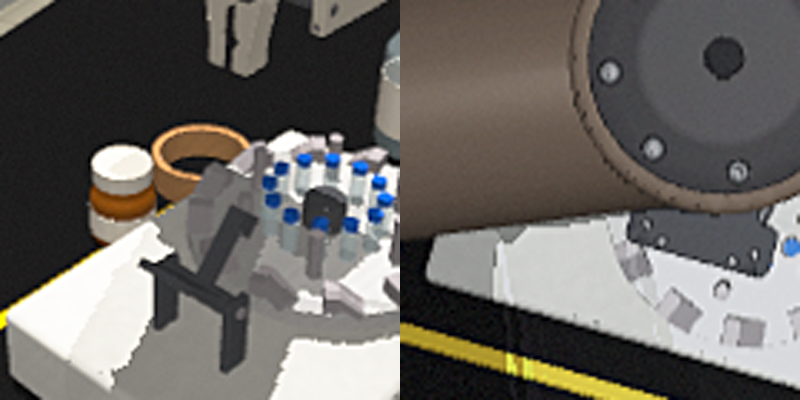

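The side tile shows the bar leaning up at about (230,245) and the tab edge-on, so the pawl is stuck near 0.75 and not yet thrown back. I'll push the tab further over.

Emit:
apply_moves(
  deltas=[
    {"fingers": 0, "delta_pos": [-45, 25, 0], "angular": [0, 0, 0]},
    {"fingers": 0, "delta_pos": [-90, 50, 0], "angular": [0, 0, 0]},
    {"fingers": 0, "delta_pos": [-124, 70, 0], "angular": [0, 0, 0]},
    {"fingers": 0, "delta_pos": [-124, 70, 0], "angular": [0, 0, 0]},
    {"fingers": 0, "delta_pos": [-124, 70, 30], "angular": [0, 0, 0]},
    {"fingers": 0, "delta_pos": [-124, 70, 58], "angular": [0, 0, 0]},
    {"fingers": 0, "delta_pos": [-124, 70, 58], "angular": [0, 0, 0]},
  ],
)

```text
clock: 11.7
tool_pos: [0.5349, 0.0281, 0.0972]
orientation: [179.7, -0.2, -104.7]
force: [-0.3, 0.3, -0.3]
opening: 0.0005
gripper_force: 0.0
```

```bash
python3 -c "
from h import *
go(0,166,122)"
```

```text
11.7 shift [-24.1  -2.9   8.8] rot [ 0.29 -0.16 -0.02] F [-0.3  0.3 -0.3] tcp feeder [ -2.9 141.9 130.9]
```

Emit:
apply_moves(
  deltas=[
    {"fingers": 0, "delta_pos": [-5, -2, 0], "angular": [0, 0, 0]},
    {"fingers": 0, "delta_pos": [-10, -2, 1], "angular": [0, 0, 0]},
    {"fingers": 0, "delta_pos": [-14, -2, 3], "angular": [0, 0, 0]},
    {"fingers": 0, "delta_pos": [-18, -2, 5], "angular": [0, 0, 0]},
    {"fingers": 0, "delta_pos": [-21, -2, 7], "angular": [0, 0, 0]},
    {"fingers": 0, "delta_pos": [-24, -2, 8], "angular": [0, 0, 0]},
    {"fingers": 0, "delta_pos": [-24, -2, 8], "angular": [0, 0, 0]},
    {"fingers": 0, "delta_pos": [-24, -2, 8], "angular": [0, 0, 0]},
  ],
)

```text
clock: 12.5
tool_pos: [0.5458, 0.0505, 0.0922]
orientation: [180.0, -0.0, -104.7]
force: [0.6, 0.0, -0.4]
opening: 0.0
gripper_force: 0.0
```

```bash
cat >> h.py <<'E'
def asc(r0=212,r1=284,c0=225,c1=300):
    g=ctrl.snapshot("side").mean(2)
    for r in range(r0,r1,2): print(r,"".join(" .:-=+*#%@"[int((255-g[r,c])/25.6)] for c in range(c0,c1)))
E
python3 -c "
from h import *
go(0,166,192)"
```

```text
12.5 shift [  0.4   1.9 -66.1] rot [ 0.01 -0.01 -0.09] F [ 0.6  0.  -0.4] tcp feeder [  1.9 166.3 125.9]
```

Raise and move off to the peg side (feeder 70, 19), then look.

Emit:
apply_moves(
  deltas=[
    {"fingers": 0, "delta_pos": [0, 0, -35], "angular": [0, 0, 0]},
    {"fingers": 0, "delta_pos": [0, 0, -66], "angular": [0, 0, 0]},
    {"fingers": 0, "delta_pos": [0, 0, -66], "angular": [0, 0, 0]},
    {"fingers": 0, "delta_pos": [45, -20, -66], "angular": [0, 0, 0]},
    {"fingers": 0, "delta_pos": [90, -40, -66], "angular": [0, 0, 0]},
    {"fingers": 0, "delta_pos": [130, -68, -66], "angular": [0, 0, 0]},
    {"fingers": 0, "delta_pos": [147, -68, -66], "angular": [0, 0, 0]},
    {"fingers": 0, "delta_pos": [147, -68, -66], "angular": [0, 0, 0]},
    {"fingers": 0, "delta_pos": [147, -68, -66], "angular": [0, 0, 0]},
  ],
)

```text
clock: 13.4
tool_pos: [0.5736, -0.1092, 0.1578]
orientation: [180.0, 0.0, -104.8]
force: [-0.8, -0.1, -0.9]
opening: 0.0007
gripper_force: 0.0
```

```bash
python3 -c "
from h import *
go(70,20,106)
asc()"
```

```text
13.4 shift [-1.1 -0.8 85.5] rot [ 0.04  0.   -0.17] F [-0.8 -0.1 -0.9] tcp feeder [ 69.3  18.9 191.5]
212 ===.      ..:+===+***********+++-::=++++++++***+++++***+*##%%*-..:..:::::. 
214 =================+##**************+++++++++***+++++++*+++####*=:::..-::::. 
216 +==------=====+*%###*************+++++++++*++++++++++++++=+*+-::::..-++=-*@
218 ######****##########@%#********++++++++++++++++++****+++++#####+=:   --+%%#
220 **##*########***####@@@@%#**+==********+++*#%#*+**++++++=+#####+====:  #%##
222 ###*********#####%#*@@%*=-=====+++++*###%%%%%%%##++++++++==+**+-==+==-=%%##
224 %%###############+-+*=-=======+++++*####%#######*+++*++++=======+####*+%%##
226 :=+*+#######*+++==++==========+++++#############*+++*+++++======#####**%%##
228 -------:-----=-.   -+========++++++########%%#***+++++++++====++=+++--+#%##
230 -----------:         +========++++*#######*+++++*+++*+++++====++=====+++**+
232 --------:           ++========++++########*+++++*++*++++++====++=====++++++
234 %*==-:               =++======+*++######%#***++++++++++++=---=++====+++++**
236 %*-                    -:-====+*+*
[... 1169 characters left out ...]
            .+========*#*+=============*%######%*=======================
268               ++==========================*%#####%#+==============+=:-----=
270              .+===========================#%#####%#+=============+:        
272            .++============================#######%#+============+:         
274            +=============================+#######%#=============+:         
276           +==============================+####%%%*+=============.          
278        .++===============================+%##%#*==============+:           
280 :  .++====================================+**+===============+=.           
282 .   .+========================================================.
```

Pawl is now fully thrown back: the tab's corners sit where 1.4 predicts. Next, the peg push.

Emit:
apply_moves(
  deltas=[
    {"fingers": 0, "delta_pos": [-1, -1, 40], "angular": [0, 0, 0]},
    {"fingers": 0, "delta_pos": [-1, -1, 75], "angular": [0, 0, 0]},
    {"fingers": 0, "delta_pos": [-1, -1, 85], "angular": [0, 0, 0]},
    {"fingers": 0, "delta_pos": [-1, -1, 85], "angular": [0, 0, 0]},
    {"fingers": 0, "delta_pos": [3, -1, 85], "angular": [0, 0, 0]},
    {"fingers": 0, "delta_pos": [6, -1, 85], "angular": [0, 0, 0]},
    {"fingers": 0, "delta_pos": [9, -1, 85], "angular": [0, 0, 0]},
    {"fingers": 0, "delta_pos": [12, -1, 85], "angular": [0, 0, 0]},
    {"fingers": 0, "delta_pos": [15, -1, 85], "angular": [0, 0, 0]},
    {"fingers": 0, "delta_pos": [18, -1, 85], "angular": [0, 0, 0]},
  ],
)

```text
clock: 14.45
tool_pos: [0.5708, -0.1268, 0.0737]
orientation: [-179.9, 0.0, -104.7]
force: [0.3, 2.9, 2.9]
opening: -0.0
gripper_force: 1.3
```

```bash
python3 -c "
from h import *
go(70,-14,106)"
```

```text
14.45 shift [15.1  1.   1.4] rot [-0.05  0.02 -0.1 ] F [0.3 2.9 2.9] tcp feeder [ 71.    1.1 107.4]
```

Emit:
apply_moves(
  deltas=[
    {"fingers": 0, "delta_pos": [3, 0, 1], "angular": [0, 0, 0]},
    {"fingers": 0, "delta_pos": [6, 0, 1], "angular": [0, 0, 0]},
    {"fingers": 0, "delta_pos": [9, 0, 1], "angular": [0, 0, 0]},
    {"fingers": 0, "delta_pos": [11, 0, 1], "angular": [0, 0, 0]},
    {"fingers": 0, "delta_pos": [12.5, 0, 1], "angular": [0, 0, 0]},
    {"fingers": 0, "delta_pos": [13, 0, 1], "angular": [0, 0, 0]},
    {"fingers": 0, "delta_pos": [13, 0, 1], "angular": [0, 0, 0]},
  ],
)

```text
clock: 15.15
tool_pos: [0.5673, -0.1394, 0.0721]
orientation: [-180.0, -0.0, -104.7]
force: [-0.5, 1.4, -0.7]
opening: 0.0007
gripper_force: 0.6
```

```bash
cat >> h.py <<'E'
def meas(dbg=False):
    """wheel turn modulo 30 deg relative to the initial picture, by rotating the initial tooth ring (side camera)"""
    f=np.load("f.npy"); a0=cv2.imread("pics/side0.png"); a0=cv2.resize(a0,(512,384),interpolation=cv2.INTER_AREA); a1=np.ascontiguousarray(ctrl.snapshot("side")[:,:,::-1])
    th=np.radians(np.arange(-150,30,.5)); out=[]
    def samp(a,z,r):
        P=toW(f,[[r*np.cos(t),r*np.sin(t),z] for t in th]); u=proj("side",P).astype(np.float32); return cv2.remap(a,u[:,0].reshape(1,-1),u[:,1].reshape(1,-1),cv2.INTER_LINEAR).mean(2)[0]
    rows0=np.array([samp(a0,97,r) for r in(82,86,90)]); rows1=np.array([samp(a1,97,r) for r in(82,86,90)])
    return th,rows0,rows1
def shift30(th,r0,r1,lo,hi):
    m=(np.degrees(th)>=lo)&(np.degrees(th)<=hi); idx=np.where(m)[0]; best=[]
    for s in range(-30,31):   # half degrees
        j=idx+s
        if j.min()<0 or j.max()>=len(th): continue
        best.append((np.mean([np.corrcoef(a[j],b[idx])[0,1] for a,b in zip(r0,r1)]),s*.5))
    return sorted(best)[::-1][:4]
E
python3 -c "
from h import *
go(70,-15.5,106)
th,a,b=meas()
for lo,hi in((-130,-60),(-60,10),(-130,10)): print(shift30(th,a,b,lo,hi))
np.set_printoptions(linewidth=250)
print(a[1][::4].astype(int));print(b[1][::4].astype(int))"
```

```text
15.15 shift [ 3.6  0.8 -0.2] rot [-0.01 -0.01 -0.09] F [-0.5  1.4 -0.7] tcp feeder [ 70.8 -11.9 105.8]
[(np.float64(0.7302719143316136), -5.5), (np.float64(0.7299687226585968), -6.0), (np.float64(0.7190049896534679), -5.0), (np.float64(0.7181043929848695), -6.5)]
[(np.float64(0.3836688332805191), 14.5), (np.float64(0.38332801116237564), 14.0), (np.float64(0.38072336541376606), 15.0), (np.float64(0.3803040973571628), 13.5)]
[(np.float64(0.5265265988865616), -5.5), (np.float64(0.524940968807571), -5.0), (np.float64(0.5195421818730789), -6.0), (np.float64(0.5146041850556112), -4.5)]
[ 86  97 132 174 185 197 217 225 231 231 212 178 133  83  80  84  93 147 185 193 172 107  61 123 186 171 113  32   9   4  16  58 143 190 190 180 158 123  64  29  14  12  16  72  90  81  59 120 192 190 180 166 169 187 207 235 242 239 239 243 248 247
 216 186 185 172 127 153 173 171 169 162 162 142 114  97  91 134 179 188 176 162 170 172 172 171 171 170 170 170]
[132 104 108 106 104 213 223 218 239 253 240 215 173 129 106  93  82  87 100 120 178 225 231 200 124  46   7  12   3   4   6  12  14  14  91 106 100 104 204 193 160  79  24  17  13  27  45 114 174 215 223 193 193 181 169 140 106 108 110 126 126 126
 126 130 132 131 136 113  45  34  83 102 106 105 106 104  99  92  87  86  92 101  98 105 109 108 108 109 109 109]
```

```bash
sed -i 's/np.arange(-150,30,.5)/np.arange(90,280,.5)/' h.py; python3 -c "
from h import *
th,a,b=meas()
for lo,hi in((125,175),(175,225),(125,225),(125,260)): print([(round(c,3),s) for c,s in shift30(th,a,b,lo,hi)])"
```

```text
[(np.float64(0.91), -5.0), (np.float64(0.887), -4.5), (np.float64(0.878), -5.5), (np.float64(0.808), -4.0)]
[(np.float64(0.972), -5.0), (np.float64(0.966), -5.5), (np.float64(0.956), -4.5), (np.float64(0.939), -6.0)]
[(np.float64(0.948), -5.0), (np.float64(0.934), -5.5), (np.float64(0.931), -4.5), (np.float64(0.892), -6.0)]
[(np.float64(0.9), -5.0), (np.float64(0.889), -5.5), (np.float64(0.887), -4.5), (np.float64(0.855), -6.0)]
```

Emit:
apply_moves(
  deltas=[
    {"fingers": 0, "delta_pos": [1.5, 0, 0], "angular": [0, 0, 0]},
    {"fingers": 0, "delta_pos": [2.7, 0, 0], "angular": [0, 0, 0]},
    {"fingers": 0, "delta_pos": [3.5, 0, 0], "angular": [0, 0, 0]},
    {"fingers": 0, "delta_pos": [3.5, 0, 0], "angular": [0, 0, 0]},
    {"fingers": 0, "delta_pos": [3.5, 0, 0], "angular": [0, 0, 0]},
  ],
)

```text
clock: 15.75
tool_pos: [0.5665, -0.1427, 0.0723]
orientation: [-180.0, 0.0, -104.7]
force: [-0.1, 2.6, 0.5]
opening: 0.0004
gripper_force: 0.8
```

```bash
python3 -c "
from h import *
go(70,-5,106)
th,a,b=meas()
for lo,hi in((125,175),(175,225),(125,225)): print([(round(c,3),s) for c,s in shift30(th,a,b,lo,hi)])"
```

```text
15.75 shift [-10.3   0.8   0. ] rot [-0.02  0.   -0.09] F [-0.1  2.6  0.5] tcp feeder [ 70.8 -15.3 106. ]
[(np.float64(0.97), -2.5), (np.float64(0.952), -2.0), (np.float64(0.926), -3.0), (np.float64(0.878), -1.5)]
[(np.float64(0.982), -2.5), (np.float64(0.976), -2.0), (np.float64(0.963), -3.0), (np.float64(0.947), -1.5)]
[(np.float64(0.969), -2.5), (np.float64(0.96), -2.0), (np.float64(0.944), -3.0), (np.float64(0.921), -1.5)]
```

Emit:
apply_moves(
  deltas=[
    {"fingers": 0, "delta_pos": [0.7, 0, 0], "angular": [0, 0, 0]},
    {"fingers": 0, "delta_pos": [0.7, 0, 0], "angular": [0, 0, 0]},
    {"fingers": 0, "delta_pos": [0.7, 0, 0], "angular": [0, 0, 0]},
    {"fingers": 0, "delta_pos": [-6, 0, 0], "angular": [0, 0, 0]},
    {"fingers": 0, "delta_pos": [-8, 0, 0], "angular": [0, 0, 0]},
    {"fingers": 0, "delta_pos": [-8, 0, -40], "angular": [0, 0, 0]},
    {"fingers": 0, "delta_pos": [-8, 0, -85], "angular": [0, 0, 0]},
    {"fingers": 0, "delta_pos": [-8, 0, -85], "angular": [0, 0, 0]},
  ],
)

```text
clock: 16.6
tool_pos: [0.5723, -0.1352, 0.1638]
orientation: [-179.4, 0.1, -104.7]
force: [0.4, 0.1, 0.4]
opening: 0.0007
gripper_force: 0.0
```

```bash
python3 -c "
from h import *
go(0,160,192)
th,a,b=meas()
for lo,hi in((125,175),(175,225),(125,225)): print([(round(c,3),s) for c,s in shift30(th,a,b,lo,hi)])
f=np.load('f.npy')
# absolute: peg tops vs side image - bright peg top match via profile
im=cv2.resize(cv2.imread('pics/side0.png'),(512,384),interpolation=cv2.INTER_AREA)
"
```

```text
16.6 shift [-166.6   74.6    4.9] rot [-0.58  0.07 -0.01] F [0.4 0.1 0.4] tcp feeder [ 74.5  -6.7 197.5]
[(np.float64(0.958), -2.0), (np.float64(0.933), -1.5), (np.float64(0.926), -2.5), (np.float64(0.854), -1.0)]
[(np.float64(0.986), -2.0), (np.float64(0.979), -1.5), (np.float64(0.97), -2.5), (np.float64(0.952), -1.0)]
[(np.float64(0.971), -2.0), (np.float64(0.961), -1.5), (np.float64(0.951), -2.5), (np.float64(0.922), -1.0)]
```

Emit:
apply_moves(
  deltas=[
    {"fingers": 0, "delta_pos": [-45, 20, 0], "angular": [0, 0, 0]},
    {"fingers": 0, "delta_pos": [-90, 40, 0], "angular": [0, 0, 0]},
    {"fingers": 0, "delta_pos": [-135, 60, 0], "angular": [0, 0, 0]},
    {"fingers": 0, "delta_pos": [-160, 74, 0], "angular": [0, 0, 0]},
    {"fingers": 0, "delta_pos": [-160, 74, 0], "angular": [0, 0, 0]},
    {"fingers": 0, "delta_pos": [-160, 74, 0], "angular": [0, 0, 0]},
    {"fingers": 0, "delta_pos": [-160, 74, 35], "angular": [0, 0, 0]},
    {"fingers": 0, "delta_pos": [-160, 74, 62], "angular": [0, 0, 0]},
    {"fingers": 0, "delta_pos": [-160, 74, 62], "angular": [0, 0, 0]},
  ],
)

```text
clock: 17.55
tool_pos: [0.5346, 0.0367, 0.0914]
orientation: [179.6, -0.2, -104.9]
force: [0.3, -0.4, -0.6]
opening: 0.0003
gripper_force: 0.0
```

```bash
python3 -c "
from h import *
go(0,100,135)"
```

```text
17.55 shift [50.2 -5.5 -9.7] rot [ 0.36 -0.23 -0.21] F [ 0.3 -0.4 -0.6] tcp feeder [ -5.4 150.2 125.1]
```

Emit:
apply_moves(
  deltas=[
    {"fingers": 0, "delta_pos": [0, -3, -6], "angular": [0, 0, 0]},
    {"fingers": 0, "delta_pos": [0, -3, -8], "angular": [0, 0, 0]},
    {"fingers": 0, "delta_pos": [5, -3, -8], "angular": [0, 0, 0]},
    {"fingers": 0, "delta_pos": [10, -3, -8], "angular": [0, 0, 0]},
    {"fingers": 0, "delta_pos": [15, -3, -8], "angular": [0, 0, 0]},
    {"fingers": 0, "delta_pos": [20, -3, -8], "angular": [0, 0, 0]},
    {"fingers": 0, "delta_pos": [25, -3, -8], "angular": [0, 0, 0]},
    {"fingers": 0, "delta_pos": [30, -3, -8], "angular": [0, 0, 0]},
  ],
)

```text
clock: 18.35
tool_pos: [0.5325, 0.0084, 0.1032]
orientation: [180.0, -0.0, -104.7]
force: [0.2, 0.4, -0.2]
opening: 0.0003
gripper_force: 0.1
```

```bash
python3 -c "
from h import *
go(0,100,135)"
```

```text
18.35 shift [22.3 -0.3  1.9] rot [ 0.01 -0.01 -0.09] F [ 0.2  0.4 -0.2] tcp feeder [ -0.2 122.3 136.9]
```

Emit:
apply_moves(
  deltas=[
    {"fingers": 0, "delta_pos": [5, 0, 2], "angular": [0, 0, 0]},
    {"fingers": 0, "delta_pos": [10, 0, 2], "angular": [0, 0, 0]},
    {"fingers": 0, "delta_pos": [15, 0, 2], "angular": [0, 0, 0]},
    {"fingers": 0, "delta_pos": [20, 0, 2], "angular": [0, 0, 0]},
    {"fingers": 0, "delta_pos": [23, 0, 2], "angular": [0, 0, 0]},
    {"fingers": 0, "delta_pos": [23, 0, 2], "angular": [0, 0, 0]},
    {"fingers": 0, "delta_pos": [23, 0, 2], "angular": [0, 0, 0]},
  ],
)

```text
clock: 19.05
tool_pos: [0.527, -0.0133, 0.1013]
orientation: [-180.0, 0.0, -104.7]
force: [-0.2, 0.4, -0.3]
opening: 0.0006
gripper_force: 0.0
```

```bash
python3 -c "
from h import *
go(0,100,120)
asc()"
```

```text
19.05 shift [-0.1 -0.1 15. ] rot [-0.01  0.   -0.1 ] F [-0.2  0.4 -0.3] tcp feeder [-1.00e-01  9.99e+01  1.35e+02]
212 ===.        .=+==+***********+==:::..=+=====*@@*=+#%%@#+==++++=--##%######%
214 =================+#**************=..:-+=====*@%*=========+++++-.:   =+*####
216 +==------=--==+*%###************=....:=+===+#@%*========+++++=:::. :---:=##
218 ####*#****##########@%#*******-   ...:-+===+#@%*========+++++++-:   .-==+++
220 ***###########**####%%@@@#+-   ..:::.:=====+%@@#=======+++++=+**=.     #*++
222 ##**********#####%#*@@%=.      ::::-::=====+%@@@#======++++++*+-.      #%#*
224 %%############%##+-+=.         :::::::=====+%@%#+=====++++++=-:. ++++--%%##
226 :=+*+#######*+++=-:       :@@#=::::::-+====+@@#======++++++=:::..%#**##%###
228 ------------==-.          =%###%#*-:::-====+@@*======+++++++=--==-++=::%%%#
230 -----------:              *%#######%%*-.  :+@@*======++++=+**+*+-:::::. :#*
232 --------:                 *%##########%%#- .-+*+=+===+=-::**++*+-:::::...  
234 %*==-:                    *%##############%%#-   :=++-   .-*++*=::::::....-
236 %*-                  
[... 1194 characters left out ...]
   -::-====================*%######%*=======================
268                   :---====================*%#######+====================:-=
270                      -++==================*%#####%#+====================-::
272                         -+================*%#####%#+====================::-
274                           +==============+#######%*=====================:-=
276                          -+===============######%*+========================
278                           +==============+%%#%#*===========================
280                          =+===============+**+=============================
282                            -===============================================
```

Emit:
apply_moves(
  deltas=[
    {"fingers": 0, "delta_pos": [0, 0, -30], "angular": [0, 0, 0]},
    {"fingers": 0, "delta_pos": [0, 0, -65], "angular": [0, 0, 0]},
    {"fingers": 0, "delta_pos": [40, 0, -90], "angular": [0, 0, 0]},
    {"fingers": 0, "delta_pos": [80, 0, -90], "angular": [0, 0, 0]},
    {"fingers": 0, "delta_pos": [120, 0, -90], "angular": [0, 0, 0]},
    {"fingers": 0, "delta_pos": [120, 0, -90], "angular": [0, 0, 0]},
    {"fingers": 0, "delta_pos": [120, 0, -90], "angular": [0, 0, 0]},
  ],
)

```text
clock: 19.8
tool_pos: [0.4963, -0.1299, 0.1913]
orientation: [-180.0, 0.0, -104.8]
force: [0.5, 0.5, 0.2]
opening: 0.0008
gripper_force: 0.0
```

```bash
python3 -c "
from h import *
th,a,b=meas()
for lo,hi in((125,175),(175,225),(125,225)): print([(round(c,3),s) for c,s in shift30(th,a,b,lo,hi)])
a0=cv2.resize(cv2.imread('pics/side0.png'),(512,384),interpolation=cv2.INTER_AREA); a1=ctrl.snapshot('side')[:,:,::-1]
d=(a0.mean(2)<75)*1; e=(a1.mean(2)<75)*1
for r in range(222,266,2): print(r,''.join(' 01X'[d[r,c]+2*e[r,c]] for c in range(240,292)))
print(ctrl.get_obs()['force'])"
```

```text
[(np.float64(0.649), -2.0), (np.float64(0.638), -2.5), (np.float64(0.618), -1.5), (np.float64(0.589), -3.0)]
[(np.float64(0.683), -2.0), (np.float64(0.676), -2.5), (np.float64(0.676), -1.5), (np.float64(0.656), -1.0)]
[(np.float64(0.512), -2.0), (np.float64(0.504), -2.5), (np.float64(0.502), -1.5), (np.float64(0.48), -3.0)]
222 XXXX0XXX                                            
224 XX                                                  
226                                                   XX
228             XX                                      
230             XXXXX0                                  
232             XXXXXXXXX                               
234             XXXXXXXXXXXXX                           
236             XXXXXXXXXXXXXXXXXX                      
238            XXXXXXXXXXXXXXXXXXXX        0X           
240            XXXXXXXXXXXXXXXXXXX0      XXX            
242          00XXXXXXXXXXXXXXXXXXX0   XXXXXX            
244     XXXX0  0XXXXXXXXXXXXXXXXXX0 XXXXXXX1            
246     XXXXX0  0XXXXXXXXXXXXXXXXXXXXXXXX11             
248     XXXXXXX00   XXXXXXXXXXXXXX    XXX               
250     XXXXXXXXXXX0000XXXXXXXXXXX                      
252     XXXXXXXX    XXX0  XXXXXXXX                      
254     XXXXXXXX       XXX00  XXXXX     X               
256     XXXXXXXX           XXX0       XXX               
258     XXXXXXXX              XXX0 XX   X               
260     XXXXXXXX                XXXX0  00               
262     XXXXXX0                 XXXXXXXX                
264     XXX                    0XXXXXXXX                
[ 1.24852792  0.10368284 -0.28006991]
```

```bash
python3 -c "
from plant import ctrl
print(ctrl.close_job())"
```

```text
the job is handed in; nothing more can be done
None
```

The wheel is back one notch (about 28° by image match from where it started, within the nose's tolerance), the pawl's outline matches its starting picture so its nose is fully in the notch, the arm went nowhere near the bottle, jar or tape, and the job was handed in at about 20 s.

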